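Stock the lead-free caddy at the rework bench

TASK

Stock the black caddy for lead-free rework with the four blue-marked supplies, each upright in its own holder: the blue-flanged solder reel down over the post, the blue-capped flux bottle in the round white cup, the blue-lidded tin flat in the square yellow dish, and the blue tip case flat in the dark rectangular bin. The red-marked reel and bottle are leaded and must stay standing where they are.

Things in the scene. Friction and masses are not known exactly. Their poses are not given: they have to be found in the camera images.
- lead_free_reel: Solder reel with BLUE flanges (lead-free), silver wire on it, standing on one flange: diameter 54, height 44, straight bore 24 through it along z, 0.26 kg. Sizes in mm. Origin: centre of its underside; z up along its own axis. Stands upright on the bench at the start. Grip across the flanges; both rims are the same 54 mm.
- lead_free_flux: Small cream-white flux bottle with BLUE cap and blue band: body diameter 34 and straight up to z = 42, then a cap of diameter 24 to its top at 60. Sizes in mm. Origin: centre of its underside; z up along its own axis. Stands upright on the bench at the start. 
- tinner_tin: Round aluminium tip-tinner tin with BLUE lid: diameter 43 at the lid (z = 15 to 24), 42 below, height 24. Sizes in mm. Origin: centre of its underside; z up along its own axis. Stands upright on the bench at the start. 
- tip_case: Flat rectangular case for spare soldering tips, BLUE lid on a pale base: 58 long (its x) by 32 wide (its y), height 24. Any yaw. Sizes in mm. Origin: centre of its underside; z up along its own axis. Stands upright on the bench at the start. 
- leaded_reel: Look-alike: same reel as the blue one (diameter 54, height 44) but with RED flanges (leaded). Stays where it stands. Sizes in mm. Origin: centre of its underside; z up along its own axis. Stands upright on the bench at the start. 
- leaded_flux: Look-alike: same bottle as the blue one (diameter 34, height 60) but with RED cap and band (leaded). Stays where it stands. Sizes in mm. Origin: centre of its underside; z up along its own axis. Stands upright on the bench at the start. 
- reel_post: Holder for the reel: an aluminium disc (diameter 60, its top at z = 6) with an upright steel post in the middle, diameter 8, its tapered tip at z = 34. The reel rests on the disc. Sizes in mm. Fixed grey tile 88 square in the black caddy (200 square, wall rim 14 above bench; holders 2 by 2, 93 apart, any arrangement). Origin: centre of tile's underside, 3 above bench; z up, x, y along tile's sides.
- bottle_cup: Holder for the flux bottle: a white round cup, inside diameter 58, outside 64, inner floor at z = 3, rim at z = 21. Keep the fingers above the rim: hold the bottle by the upper body. Sizes in mm. Fixed grey tile 88 square in the black caddy (200 square, wall rim 14 above bench; holders 2 by 2, 93 apart, any arrangement). Origin: centre of tile's underside, 3 above bench; z up, x, y along tile's sides.
- tin_dish: Holder for the tin: a yellow-orange square dish, inside 72 by 72, floor at z = 3, rim at z = 9: hold the tin by its upper part so that fingers clear the rim. Sizes in mm. Fixed grey tile 88 square in the black caddy (200 square, wall rim 14 above bench; holders 2 by 2, 93 apart, any arrangement). Origin: centre of tile's underside, 3 above bench; z up, x, y along tile's sides.
- case_bin: Holder for the tip case: a dark rectangular bin, inside 80 along its x by 52 along its y, floor at z = 3, rim at z = 10: hold the case by its upper part, its length along the bin's length. Sizes in mm. Fixed grey tile 88 square in the black caddy (200 square, wall rim 14 above bench; holders 2 by 2, 93 apart, any arrangement). Origin: centre of tile's underside, 3 above bench; z up, x, y along tile's sides.
Mind the look-alikes: they are no part of the job. Leave any turquoise look-alike of the tinner_tin alone.

How it is judged:
At the end, for the whole second after the job is handed in: At rest, upright (0.12 rad), on its holder's floor (4 mm) and near its centre: blue reel over post 11 mm, bottle in cup 15 mm, tin in dish 18 mm each way, case in bin 20 mm along, 16 mm across. Red reel and red bottle upright within 30 mm of their start (z of lead_free_reel in the frame of reel_post between 0.002 and 0.01 m and angle between each of lead_free_reel, lead_free_flux, tinner_tin, tip_case, leaded_reel, leaded_flux's own z axis and vertical below 0.12 rad and linear speed of each of lead_free_reel, lead_free_flux, tinner_tin, tip_case below 0.02 m/s and angular speed of each of lead_free_reel, lead_free_flux, tinner_tin, tip_case below 0.2 rad/s and horizontal distance between lead_free_reel and reel_post below 0.011 m and z of lead_free_flux in the frame of bottle_cup between -0.001 and 0.007 m and horizontal distance between lead_free_flux and bottle_cup below 0.015 m and z of tinner_tin in the frame of tin_dish between -0.001 and 0.007 m and x of tinner_tin in the frame of tin_dish between -0.018 and 0.018 m and y of tinner_tin in the frame of tin_dish between -0.018 and 0.018 m and z of tip_case in the frame of case_bin between -0.001 and 0.007 m and x of tip_case in the frame of case_bin between -0.02 and 0.02 m and y of tip_case in the frame of case_bin between -0.016 and 0.016 m and distance of each of leaded_reel, leaded_flux from where it was at the start of the episode below 0.03 m); the robot touches nothing.
It fails at once if the red (leaded) reel or bottle is moved by more than 30 mm (distance of any of leaded_reel, leaded_flux from where it was at the start of the episode above 0.03 m).
It also fails if it takes over 112 s, if anything falls off the work surface, if the arm or the gripper's body presses on something with over 40 N, if the wrist force passes 120 N, or if a joint passes its speed limit or range.

ROBOT

A 6-joint arm with a two-finger parallel gripper is mounted at the origin on the work surface. World frame = base frame: x ahead of the robot, y to its left, z up, the work surface at z = 0. Lengths are in m, angles in rad, forces in N, time in s.
With the tool pointing down it reaches from about 0.225 to 0.875 m from the base axis. Payload 3.4 kg.
Tool frame: the origin (TCP) lies midway between the tips of the shut fingers; the grasp point (between the pads) lies 19 mm behind it (pinch_z is the distance from the TCP to the grasp point, in m); z points along the fingers, y is the line along which they close (so a half turn about z gives the same grasp; the last joint's range is limited). The gripper opens to 85 mm and grips with 20 to 120 N. Pads are 22 mm wide; open, the fingers measure 114 mm over their backs; the gripper's body (76 mm by 85 mm) begins 54 mm behind the grasp point. The pads swing forward as they close: fully open they stand 13 mm farther back than shut.
Start: joints at [1.151, 0.276, 1.505, -0, 1.361, -0.121], TCP at [0.169, 0.55, 0.231] pointing down, gripper open.
Joint ranges: [-2.89, 2.89], [-0.75, 2.08], [0.22, 2.7], [-1.18, 4.32], [0.11, 2.71], [-2.7, 2.7]. Speed limits (rad/s): [2.57, 2.57, 3.14, 3.14, 3.14, 3.14].

INTERFACE

Orientations are given as a unit quaternion [w, x, y, z].
In Python, from rig import get_state, get_image, sign_off, pinch_z gives the robot as it stands.
- The arm moves only by the tool send_rows, never from a script. Its argument "steps" is one flat list of numbers, 5 for each row, row after row: the gripper's target within -1 to 1 (fully open at 1, half-way at 0, shut at -1), then the shift along the tool's x, y, z in cm, then the turn about the tool's z in degrees. In form: [gripper, x, y, z, roll, gripper, x, y, z, roll, ...]. A call has 1 to 12 rows; each row shifts and turns the commanded pose from where the row before left it, along the tool's axes as they then stand; what a row does not reach is not made up. A row lasts 1/10 s, in which the tool goes at most 50 mm and 8.59 degrees, less where a joint would pass 70% of its speed; a pose out of reach is approached as far as the arm can. A call is refused whole if a number of a shift passes 5 or a number of a turn 8.59, either way. A call with a gripper value outside its range is refused whole. The fingers move at their own pace and stop on an object; "newtons" is the grip in N (left out, the last holds). Time passes only in rows, so rows that do not move let the fingers close. It gives the time, the measured TCP pose, the force, the opening and the grip force at its end, in the units of the state.
- get_state(): the state, without advancing time (a new reading comes with each control period).
- get_image(name): name is "scene" or "top" or "wrist"; returns a dict with "color" (480x640x3 uint8, red, green, blue), "mtx" (3x3 intrinsics, pixels), "T" (4x4, takes a point from camera to world coordinates); the wrist camera has in their place "mount" (4x4, takes a point from camera to tool coordinates, whose origin is the TCP and whose axes are the flange's). Camera axes: x right, y down, z forward; pixel columns grow to the right and rows downward; lengths in m; the calibration is good to about 2 mm. A picture is of the moment at which its call begins: read the wrist's pose just before it. There is no depth.
- sign_off(): hands the job in; it is judged then, once.
The state is a dict: "clock": time; "qpos": joint angles; "qd": joint speeds; "effort": joint torques, N m; "position": TCP position; "ee_rot": TCP orientation; "contact_force": force on the tool from outside, world axes, zero at the start; "moment": the same for the moment, N m; "width": finger opening in m; "gripper_force": force on a finger pad.
Only numpy, scipy, OpenCV 4.12 (cv2) and the standard library are available. Lean on these libraries where they do the work, as an engineer would, in place of code of your own. Each camera call takes 0.05 s, during which the arm holds its last target. There are 200 camera calls.

## Working session

There is one attempt and no reset: what is moved stays moved. The work goes in short steps, Python scripts to look and compute and a tool call to move; the robot and the scene stay as the last step left them, time stands still between calls to the robot, and variables do not carry over. Pictures are saved under pics/ and viewed, at most 17 in all, crops included, and the job is handed in when it is done.

Besides the shell and the picture viewer there is one more tool, called after "Request:" as name(argument=value, ...) on one line, values as JSON. send_rows: Moves the arm, as the interface text tells. Its arguments: {"type":"object","properties":{"steps":{"type":"array"},"newtons":{"type":"number"}},"required":["steps"]}

```bash
mkdir -p pics; ls; python3 - <<'E'
from rig import *
import cv2,numpy as np
s=get_state();print({k:np.round(v,3).tolist() for k,v in s.items()},pinch_z)
for n in("top","scene","wrist"):
    im=get_image(n);cv2.imwrite(f"pics/{n}0.png",im["color"][:,:,::-1]);np.savez(f"{n}0.npz",**im)
    print(n,np.round(im["mtx"],1).tolist(),np.round(im.get("T",im.get("mount")),3).tolist())
E
```

```text
pics
{'clock': 0.0, 'qpos': [1.151, 0.277, 1.506, 0.0, 1.361, -0.121], 'qd': [0.001, -0.001, -0.0, 0.0, -0.0, -0.001], 'effort': [-0.001, -41.678, -24.58, 0.0, 0.011, 0.0], 'position': [0.169, 0.549, 0.23], 'ee_rot': [-0.0, 0.149, 0.989, -0.001], 'contact_force': [-0.275, -0.315, -0.062], 'moment': [0.016, 0.048, 0.009], 'gripper_force': 0.0, 'width': 0.085} 0.0187
top [[449.7, 0.0, 325.4], [0.0, 449.7, 237.0], [0.0, 0.0, 1.0]] [[0.015, -0.984, 0.178, 0.341], [-1.0, -0.016, -0.005, -0.04], [0.008, -0.178, -0.984, 0.848], [0.0, 0.0, 0.0, 1.0]]
scene [[478.0, 0.0, 320.3], [0.0, 478.0, 242.0], [0.0, 0.0, 1.0]] [[-0.173, 0.813, -0.556, 0.979], [0.985, 0.148, -0.091, 0.052], [0.008, -0.564, -0.826, 0.75], [0.0, 0.0, 0.0, 1.0]]
wrist [[392.4, 0.0, 317.9], [0.0, 392.4, 239.4], [0.0, 0.0, 1.0]] [[-0.001, -0.966, -0.26, 0.068], [1.0, -0.001, -0.0, 0.001], [-0.0, -0.26, 0.966, -0.144], [0.0, 0.0, 0.0, 1.0]]
```

View pics/top0.png

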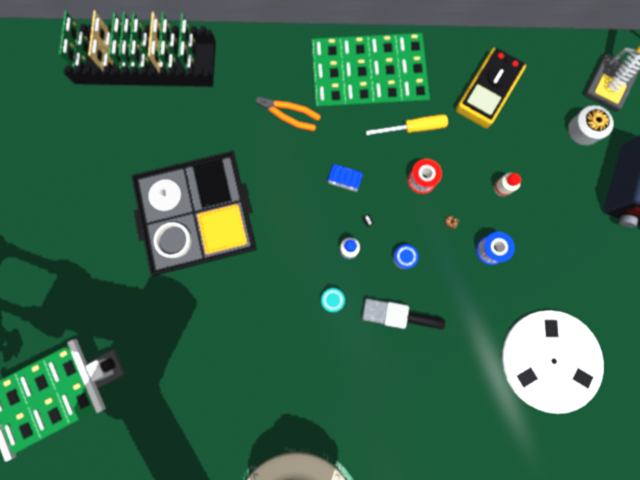

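View pics/scene0.png

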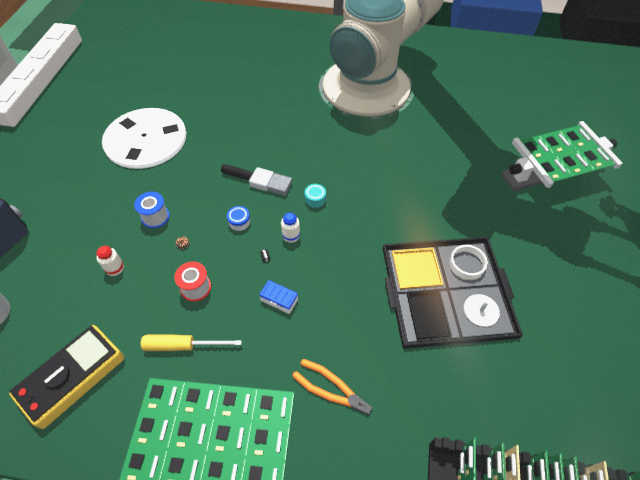

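```bash
cat > v.py <<'E'
import numpy as np,cv2
def ray(im,uv,z):
    uv=np.atleast_2d(uv).astype(float);T=im["T"]
    d=np.c_[uv,np.ones(len(uv))]@np.linalg.inv(im["mtx"]).T@T[:3,:3].T
    return (T[:3,3]+d*((z-T[2,3])/d[:,2])[:,None])[:,:2]
def proj(im,p):
    c=(np.asarray(p)-im["T"][:3,3])@im["T"][:3,:3]; q=im["mtx"]@c; return q[:2]/q[2]
def mask(im,lo,hi):
    return cv2.inRange(cv2.cvtColor(im["color"],cv2.COLOR_RGB2HSV),np.array(lo),np.array(hi))
def blobs(m,amin=30):
    c,_=cv2.findContours(m,cv2.RETR_EXTERNAL,cv2.CHAIN_APPROX_NONE)
    return [k[:,0] for k in c if cv2.contourArea(k)>amin]
def far(im,pix,z,r):
    "centre of a disc of radius r at height z from its far silhouette edge"
    p=ray(im,pix,z);c=p.mean(0);d=c-im["T"][:2,3];d/=np.linalg.norm(d);n=np.array([-d[1],d[0]])
    a=(p@d).max()-r;b=((p@n).max()+(p@n).min())/2
    return a*d+b*n,np.ptp(p@n),np.ptp(p@d)
E
python3 - <<'E'
from v import *
for n in("top","scene"):
    im=dict(np.load(n+"0.npz"));print(n)
    for nm,lo,hi in(("blue",(105,120,60),(130,255,255)),("yel",(18,150,120),(32,255,255)),("red",(0,170,90),(6,255,255)),("turq",(80,120,100),(98,255,255))):
        for b in blobs(mask(im,lo,hi)):
            c=b.mean(0)
            print(nm,np.round(c),cv2.contourArea(b),*[ (z,np.round(far(im,b,z,r)[0],4).tolist(),np.round(far(im,b,z,r)[1:],3).tolist()) for z,r in((.044,.027),(.06,.012),(.024,.0215))])
t=cv2.imread("pics/top0.png");s=cv2.imread("pics/scene0.png")
a=cv2.resize(t[145:280,125:265],None,fx=4,fy=4,interpolation=cv2.INTER_CUBIC)
cv2.imwrite("pics/c1.png",a)
E
```

```text
top
blue [406. 256.] 462.5 (0.044, [0.4514, -0.1857], [0.045, 0.044]) (0.06, [0.4579, -0.1943], [0.044, 0.043]) (0.024, [0.4579, -0.1943], [0.046, 0.045])
blue [350. 245.] 99.0 (0.044, [0.4571, -0.0834], [0.021, 0.022]) (0.06, [0.4683, -0.0876], [0.021, 0.021]) (0.024, [0.4658, -0.0866], [0.022, 0.022])
blue [495. 248.] 962.5 (0.044, [0.4753, -0.3603], [0.058, 0.072]) (0.06, [0.4782, -0.3672], [0.056, 0.071]) (0.024, [0.481, -0.374], [0.059, 0.074])
blue [345. 176.] 516.5 (0.044, [0.596, -0.0779], [0.062, 0.04]) (0.06, [0.6052, -0.0793], [0.061, 0.039]) (0.024, [0.6084, -0.0797], [0.064, 0.041])
yel [222. 229.] 1638.0 (0.044, [0.5151, 0.1628], [0.1, 0.101]) (0.06, [0.521, 0.1698], [0.098, 0.099]) (0.024, [0.5234, 0.1726], [0.103, 0.104])
yel [426. 123.] 521.5 (0.044, [0.7158, -0.236], [0.073, 0.066]) (0.06, [0.7212, -0.2388], [0.072, 0.065]) (0.024, [0.7306, -0.2437], [0.075, 0.068])
yel [597. 120.] 252.0 (0.044, [0.7182, -0.5555], [0.037, 0.038]) (0.06, [0.7192, -0.5569], [0.037, 0.037]) (0.024, [0.7312, -0.5734], [0.038, 0.039])
yel [293. 120.] 90.0 (0.044, [0.7147, 0.0217], [0.073
[... 2358 characters left out ...]
982, -0.3756], [0.152, 0.1]) (0.06, [0.7967, -0.3792], [0.148, 0.097]) (0.024, [0.7906, -0.3935], [0.156, 0.102])
yel [407. 252.] 34.0 (0.044, [0.5121, 0.1259], [0.042, 0.021]) (0.06, [0.5085, 0.1265], [0.042, 0.021]) (0.024, [0.4927, 0.129], [0.044, 0.022])
red [ 34. 406.] 30.5 (0.044, [0.8652, -0.3605], [0.01, 0.01]) (0.06, [0.864, -0.365], [0.009, 0.009]) (0.024, [0.8604, -0.3783], [0.01, 0.01])
red [104. 252.] 124.0 (0.044, [0.6012, -0.3847], [0.023, 0.027]) (0.06, [0.6004, -0.3857], [0.022, 0.027]) (0.024, [0.5864, -0.4018], [0.023, 0.028])
turq [315. 195.] 410.0 (0.044, [0.3949, -0.0559], [0.041, 0.057]) (0.06, [0.394, -0.0561], [0.04, 0.056]) (0.024, [0.3722, -0.0601], [0.042, 0.059])
```

View pics/c1.png

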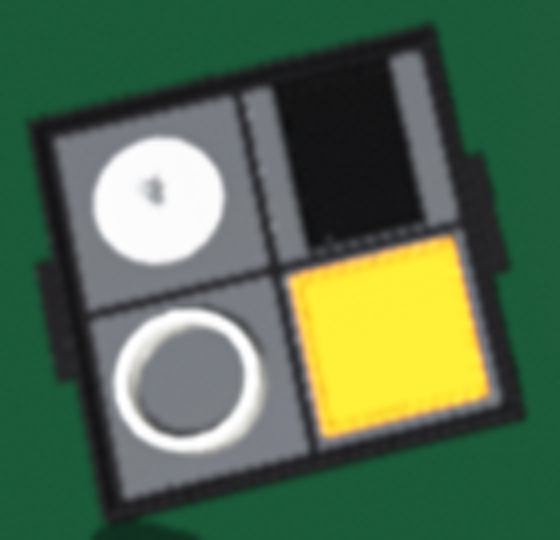

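```bash
python3 - <<'E'
from v import *
im=dict(np.load("top0.npz"));sc=dict(np.load("scene0.npz"))
f=lambda q:(np.array(q,float)+.5)/4-.5+[125,145]
for nm,q,z in(("caddy",[(30,122),(435,25),(525,415),(108,520)],.014),("binrim",[(272,85),(390,55),(428,222),(308,250)],.013)):
    p=ray(im,f(q),z);e=np.roll(p,-1,0)-p;print(nm,p.mean(0).round(4),np.hypot(*e.T).round(3),np.degrees(np.arctan2(e[:,1],e[:,0])).round(1))
print("scene caddy",(p:=ray(sc,[(383,241),(486,239),(521,337),(402,347)],.014)).mean(0),np.hypot(*(np.roll(p,-1,0)-p).T))
p=ray(im,f([(158,200)]),.009);print("disc",p,"cup",ray(im,f([(188,380)]),.024))
b=max(blobs(mask(im,(18,150,120),(32,255,255))),key=len)
for n,I in(("top",im),("scene",sc)):
    for b in blobs(mask(I,(18,150,120),(32,255,255)),1300): print("yel",cv2.minAreaRect((ray(I,b,.012)*1000).astype(np.float32)))
    for b in blobs(mask(I,(105,120,60),(130,255,255))):
        p=ray(I,b,.024)
        if p[:,0].mean()>.56 and abs(p[:,1].mean())<.2: print("case",cv2.minAreaRect((p*1000).astype(np.float32)))
t=im["color"][160:195,320:370,::-1];s=sc["color"][275:320,250:305,::-1]
k=lambda a:cv2.resize(a,(600,int(a.shape[0]*600/a.shape[1])),interpolation=cv2.INTER_CUBIC)[:,:]
h=np.zeros((500,800,3),np.uint8);a=cv2.resize(t,(400,280),interpolation=2);c=cv2.resize(s,(400,327),interpolation=2);h[:280,:400]=a;h[:327,400:]=c
cv2.imwrite("pics/c2.png",h)
E
```

```text
caddy [0.5377 0.2071] [0.199 0.198 0.198 0.198] [ -74.7 -164.8  105.3   15.6]
binrim [0.5948 0.1754] [0.058 0.086 0.058 0.085] [ -73.9 -164.7  104.6   15.5]
scene caddy [0.53859355 0.20715839] [0.19406497 0.19702356 0.19873915 0.20897091]
disc [[0.57067289 0.26686504]] cup [[0.48062198 0.24075825]]
yel ((505.75238037109375, 151.8649139404297), (79.38075256347656, 78.81396484375), 15.372624397277832)
case ((609.3926391601562, -80.05076599121094), (61.6562385559082, 35.35871887207031), 72.84813690185547)
case ((608.62744140625, -80.032958984375), (59.608978271484375, 34.51683807373047), 73.33297729492188)
```

View pics/c2.png

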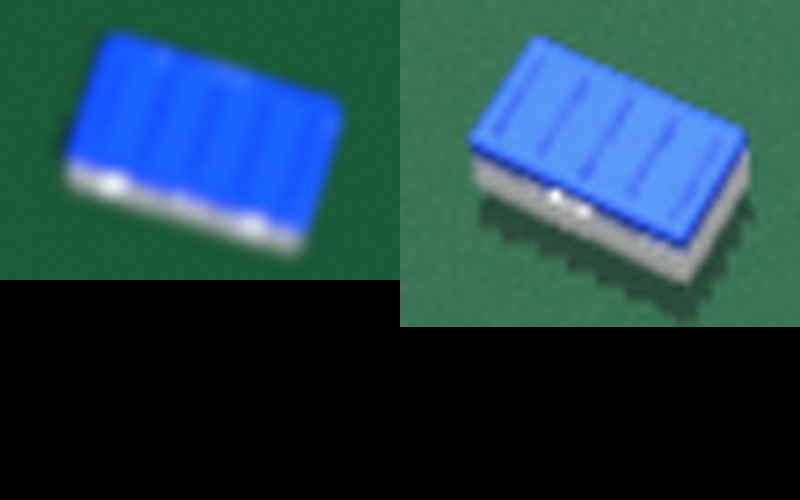

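Request:
send_rows(steps=[0.5, -2.5, -3.1, 0, 0, 0.5, -2.5, -3.1, 0, 0, 0.5, -2.5, -3.1, 0, 0, 0.5, -2.5, -3.1, 0, 0, 0.5, -2.5, -3.1, 0, 0, 0.5, -2.5, -3.1, 0, 0, 0.5, -2.5, -3.1, 0, 0, 0.5, -2.5, -3.1, 0, 0, 0.5, -2.5, -3.1, 0, 0, 0.5, -2.5, -3.1, 0, 0, 0.5, -2.5, -3.1, 0, 0, 0.5, -2.5, -3.1, 0, 0], newtons=30)

```text
clock: 1.35
position: [0.3466, 0.1042, 0.2313]
ee_rot: [0.0, 0.149, 0.989, 0.0]
contact_force: [-0.1, 0.2, 0.2]
width: 0.0643
gripper_force: 0.0
```

```bash
cat > go.py <<'E'
import sys,numpy as np
from rig import get_state
from scipy.spatial.transform import Rotation as R
s=get_state();q=s["ee_rot"];M=R.from_quat([q[1],q[2],q[3],q[0]])
t=np.array([float(a) for a in sys.argv[1:4]])
print("clock",round(s["clock"],2),"pos",np.round(s["position"],4),"psi",round(np.degrees(np.arctan2(*M.as_matrix()[[1,0],1])),1),"w",round(s["width"],4),"gf",round(s["gripper_force"],1),"F",np.round(s["contact_force"],1),"q6",round(s["qpos"][5],2))
print("tool delta cm",np.round(M.inv().apply(t-s["position"])*100,2), "zaxis",np.round(M.as_matrix()[:,2],3))
E
python3 go.py .4565 -.1944 .1
```

```text
clock 1.35 pos [0.3466 0.1042 0.2313] psi 72.9 w 0.0643 gf 0.0 F [-0.1  0.2  0.2] q6 -1.17
tool delta cm [-19.29 -25.3   13.13] zaxis [ 0.  0. -1.]
```

Request:
send_rows(steps=[0.5, -2.4, -3.2, 0.5, 0, 0.5, -2.4, -3.2, 0.5, 0, 0.5, -2.4, -3.2, 1, 0, 0.5, -2.4, -3.2, 1, 0, 0.5, -2.4, -3.2, 1, 0, 0.5, -2.4, -3.1, 1, 0, 0.5, -2.4, -3.1, 1, 0, 0.5, -2.5, -3.1, 1, 0, 0.5, 0, 0, 0, 0, 0.5, 0, 0, 0, 0])

```text
clock: 2.35
position: [0.456, -0.1932, 0.1605]
ee_rot: [-0.001, 0.15, 0.989, 0.001]
contact_force: [-0.9, -0.0, 0.3]
width: 0.0641
gripper_force: 0.0
```

```bash
python3 go.py .4565 -.1944 .006; python3 - <<'E'
from rig import *
import cv2
im=get_image("wrist");cv2.imwrite("pics/w1.png",im["color"][:,:,::-1])
E
```

```text
clock 2.35 pos [ 0.456  -0.1932  0.1605] psi 72.8 w 0.0641 gf 0.0 F [-0.9 -0.   0.3] q6 -1.81
tool delta cm [-0.11 -0.12 15.45] zaxis [-0.002  0.002 -1.   ]
```

View pics/w1.png

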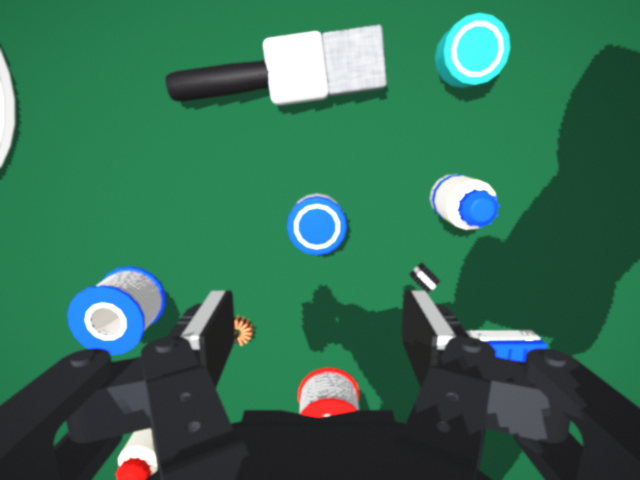

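Request:
send_rows(steps=[0.5, -0.1, -0.1, 3, 0, 0.5, 0, 0, 3, 0, 0.5, 0, 0, 3, 0, 0.5, 0, 0, 2.4, 0, 0.5, 0, 0, 2, 0, 0.5, 0, 0, 2, 0, -0.6, 0, 0, 0, 0, -0.6, 0, 0, 0, 0, -0.6, 0, 0, 0, 0, -0.6, 0, 0, 0, 0])

```text
clock: 3.4
position: [0.4579, -0.1943, 0.0085]
ee_rot: [0.001, 0.149, 0.989, -0.0]
contact_force: [-0.2, 0.4, 0.0]
width: 0.0415
gripper_force: 30.4
```

```bash
python3 go.py .5056 .1510 .1
```

```text
clock 3.4 pos [ 0.4579 -0.1943  0.0085] psi 72.9 w 0.0415 gf 30.4 F [-0.2  0.4  0. ] q6 -1.81
tool delta cm [ 5.57 34.4  -9.18] zaxis [ 0.002 -0.001 -1.   ]
```

Request:
send_rows(steps=[-0.6, 0, 0, -1, 0, -0.6, 0, 0, -2, 0, -0.6, 0, 0, -2, 0, -0.6, 0, 0, -2, 0, -0.6, 0, 0, -2, 0, -0.6, 0.6, 3.4, 0, 0, -0.6, 0.6, 4, 0, 0, -0.6, 0.6, 4, 0, 0, -0.6, 0.6, 4, 0, 0, -0.6, 0.6, 4, 0, 0, -0.6, 0.6, 4, 0, 0, -0.6, 0.6, 4, 0, 0])

```text
clock: 4.6
position: [0.498, 0.0817, 0.0987]
ee_rot: [0.001, 0.149, 0.989, 0.0]
contact_force: [0.5, 0.5, -0.8]
width: 0.0415
gripper_force: 30.5
```

Request:
send_rows(steps=[-0.6, 0.5, 3, 0, 0, -0.6, 0.5, 2, 0, 0, -0.6, 0.4, 2, 0, 0, -0.6, 0, 0, 0, 0, -0.6, 0, 0, 0, 0])

```text
clock: 5.1
position: [0.5049, 0.1511, 0.098]
ee_rot: [0.0, 0.148, 0.989, -0.0]
contact_force: [-0.6, -0.3, -0.1]
width: 0.0415
gripper_force: 30.5
```

```bash
python3 go.py .5056 .1510 .016; python3 - <<'E'
from rig import *
import cv2
im=get_image("wrist");cv2.imwrite("pics/w2.png",im["color"][:,:,::-1])
E
```

```text
clock 5.1 pos [0.5049 0.1511 0.098 ] psi 72.9 w 0.0415 gf 30.5 F [-0.6 -0.3 -0.1] q6 -1.11
tool delta cm [-0.06  0.02  8.2 ] zaxis [ 0.001 -0.    -1.   ]
```

View pics/w2.png

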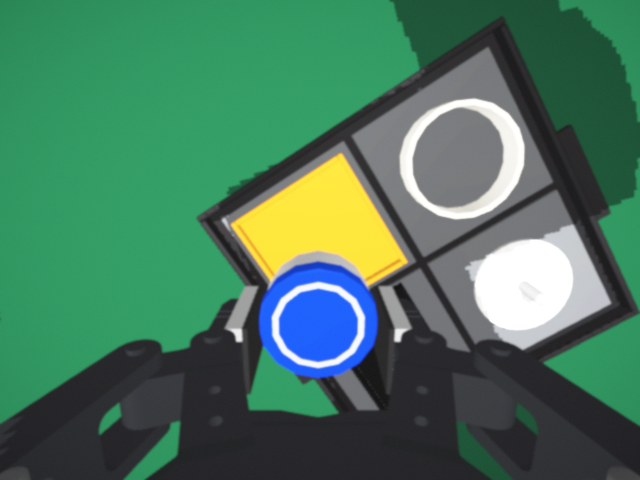

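Request:
send_rows(steps=[-0.6, 0, 0, 2, 0, -0.6, 0, 0, 2, 0, -0.6, 0, 0, 2, 0, -0.6, 0, 0, 1.2, 0, -0.6, 0, 0, 1, 0, -0.6, 0, 0, 0, 0, 0.4, 0, 0, 0, 0, 0.4, 0, 0, 0, 0, 0.4, 0, 0, -1, 0, 0.4, 0, 0, -3, 0, 0.4, 0, 0, -4, 0, 0.2, 0, 0, -3, 0])

```text
clock: 6.35
position: [0.5057, 0.1514, 0.1286]
ee_rot: [0.002, 0.149, 0.989, 0.001]
contact_force: [0.7, -0.1, 0.2]
width: 0.0513
gripper_force: 0.0
```

```bash
python3 go.py .470 -.0876 .11
```

```text
clock 6.35 pos [0.5057 0.1514 0.1286] psi 72.9 w 0.0513 gf 0.0 F [ 0.7 -0.1  0.2] q6 -1.11
tool delta cm [ -3.61 -23.89   1.83] zaxis [ 0.003  0.001 -1.   ]
```

Request:
send_rows(steps=[0.3, -0.4, -2, 0, 0, 0.3, -0.4, -3, 0, 0, 0.3, -0.4, -3, 0, 0, 0.3, -0.4, -3, 0, 0, 0.3, -0.4, -3, 0, 0, 0.3, -0.4, -3, 0, 0, 0.3, -0.4, -3, 0, 0, 0.3, -0.4, -2, 0, 0, 0.3, -0.4, -1.9, 0, 0, 0.3, 0, 0, 0, 0, 0.3, 0, 0, 0, 0])

```text
clock: 7.45
position: [0.4691, -0.0878, 0.1262]
ee_rot: [0.001, 0.149, 0.989, 0.0]
contact_force: [0.5, 0.3, 0.0]
width: 0.0551
gripper_force: 0.0
```

```bash
python3 go.py .470 -.0876 .017; python3 - <<'E'
from rig import *
import cv2
im=get_image("wrist");cv2.imwrite("pics/w3.png",im["color"][:,:,::-1])
im=get_image("top");cv2.imwrite("pics/t3.png",cv2.resize(im["color"][145:280,125:265,::-1],None,fx=4,fy=4))
E
```

```text
clock 7.45 pos [ 0.4691 -0.0878  0.1262] psi 72.8 w 0.0551 gf 0.0 F [0.5 0.3 0. ] q6 -1.6
tool delta cm [-0.07  0.04 10.92] zaxis [ 0.001  0.    -1.   ]
```

View pics/w3.png

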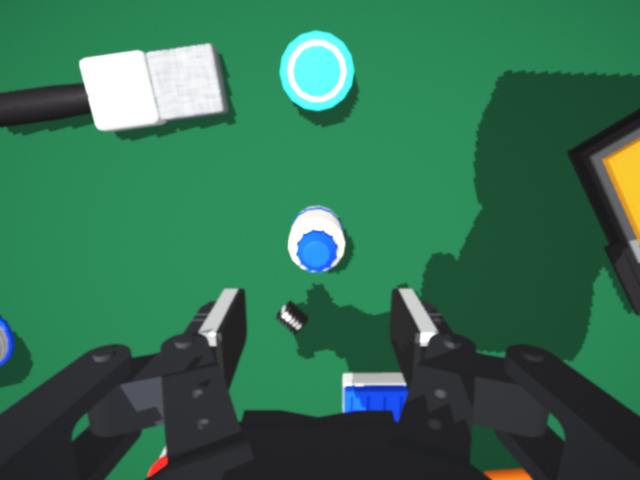

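View pics/t3.png

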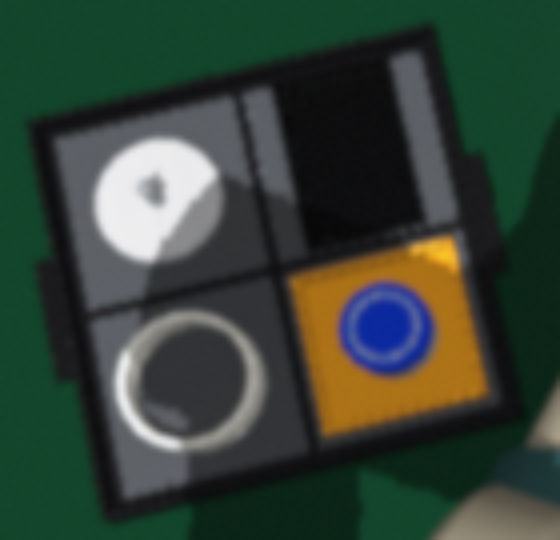

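Request:
send_rows(steps=[0.3, -0.1, 0, 2, 0, 0.3, 0, 0, 2.5, 0, 0.3, 0, 0, 2.5, 0, 0.3, 0, 0, 2, 0, 0.3, 0, 0, 2, 0, 0.3, 0, 0, 0, 0, -0.8, 0, 0, 0, 0, -0.8, 0, 0, 0, 0, -0.8, 0, 0, 0, 0, -0.8, 0, 0, 0, 0])

```text
clock: 8.55
position: [0.4706, -0.0883, 0.0162]
ee_rot: [0.001, 0.149, 0.989, -0.0]
contact_force: [0.2, -0.1, 2.9]
width: 0.0332
gripper_force: 30.1
```

```bash
python3 go.py .4806 .2402 .12
```

```text
clock 8.55 pos [ 0.4706 -0.0883  0.0162] psi 72.9 w 0.0332 gf 30.1 F [ 0.2 -0.1  2.9] q6 -1.6
tool delta cm [  8.69  31.69 -10.39] zaxis [ 0.002 -0.    -1.   ]
```

Request:
send_rows(steps=[-0.8, 0, 0, -1, 0, -0.8, 0, 0, -3, 0, -0.8, 0, 0, -3, 0, -0.8, 0, 0, -3, 0, -0.8, 0.8, 2.7, 0, 0, -0.8, 0.8, 3, 0, 0, -0.8, 0.8, 3, 0, 0, -0.8, 0.8, 3, 0, 0, -0.8, 0.8, 3, 0, 0, -0.8, 0.8, 3, 0, 0, -0.8, 0.8, 3, 0, 0, -0.8, 0.8, 3, 0, 0])

```text
clock: 9.75
position: [0.4783, 0.1583, 0.1162]
ee_rot: [0.0, 0.149, 0.989, 0.0]
contact_force: [0.6, -0.9, -1.4]
width: 0.0329
gripper_force: 30.0
```

Request:
send_rows(steps=[-0.8, 0.8, 3, 0, 0, -0.8, 0.8, 3, 0, 0, -0.8, 0.7, 2, 0, 0, -0.8, 0, 0, 0, 0, -0.8, 0, 0, 0, 0])

```text
clock: 10.25
position: [0.4798, 0.2403, 0.1157]
ee_rot: [0.0, 0.148, 0.989, -0.0]
contact_force: [-0.5, -0.6, 0.3]
width: 0.033
gripper_force: 30.0
```

```bash
python3 go.py .4806 .2402 .024; python3 - <<'E'
from rig import *
import cv2
im=get_image("wrist");cv2.imwrite("pics/w4.png",im["color"][:,:,::-1])
E
```

```text
clock 10.25 pos [0.4798 0.2403 0.1157] psi 73.0 w 0.033 gf 30.0 F [-0.5 -0.6  0.3] q6 -0.94
tool delta cm [-0.08  0.02  9.17] zaxis [ 0.    -0.001 -1.   ]
```

View pics/w4.png

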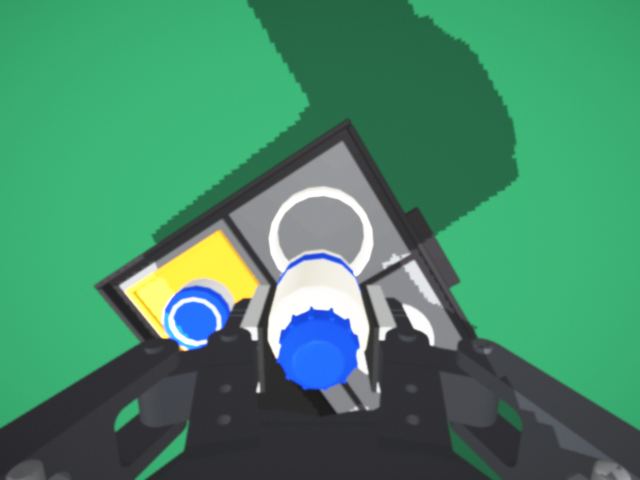

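Request:
send_rows(steps=[-0.8, -0.1, 0, 2, 0, -0.8, 0, 0, 2.5, 0, -0.8, 0, 0, 2.5, 0, -0.8, 0, 0, 1.2, 0, -0.8, 0, 0, 1, 0, -0.8, 0, 0, 0, 0, -0.8, 0, 0, 0, 0, 0.1, 0, 0, 0, 0, 0.1, 0, 0, 0, 0, 0.1, 0, 0, -2, 0, 0.2, 0, 0, -3, 0, 0.2, 0, 0, -4, 0])

```text
clock: 11.5
position: [0.4797, 0.2397, 0.1133]
ee_rot: [-0.001, 0.149, 0.989, -0.001]
contact_force: [0.8, 0.5, -0.1]
width: 0.0514
gripper_force: 0.0
```

```bash
python3 go.py .474 -.3608 .11
```

```text
clock 11.5 pos [0.4797 0.2397 0.1133] psi 72.9 w 0.0514 gf 0.0 F [ 0.8  0.5 -0.1] q6 -0.94
tool delta cm [-17.12 -57.56   0.39] zaxis [-0.003 -0.001 -1.   ]
```

Request:
send_rows(steps=[0.75, -0.5, -2, -1, 0, 0.75, -1.1, -3.8, 0, 0, 0.75, -1.1, -3.8, 0, 0, 0.75, -1.1, -3.8, 0, 0, 0.75, -1.1, -3.8, 0, 0, 0.75, -1.1, -3.8, 0, 0, 0.75, -1.1, -3.8, 0, 0, 0.75, -1.1, -3.8, 0, 0, 0.75, -1.1, -3.8, 0, 0, 0.75, -1.1, -3.8, 0, 0, 0.75, -1.1, -3.8, 0, 0, 0.75, -1.1, -3.8, 0, 0])

```text
clock: 12.7
position: [0.4724, -0.2172, 0.1239]
ee_rot: [0.001, 0.149, 0.989, -0.0]
contact_force: [-0.0, 0.1, 1.1]
width: 0.075
gripper_force: 0.0
```

Request:
send_rows(steps=[0.75, -1.2, -3.8, 0, 0, 0.75, -1.2, -3.8, 0, 0, 0.75, -1.2, -3.2, 0, 0, 0.75, -0.9, -3, 0, 0, 0.75, 0, 0, 0, 0, 0.75, 0, 0, 0, 0])

```text
clock: 13.3
position: [0.4746, -0.361, 0.1232]
ee_rot: [-0.0, 0.15, 0.989, 0.0]
contact_force: [1.1, -0.3, -0.2]
width: 0.0749
gripper_force: 0.0
```

```bash
python3 go.py .474 -.3608 .004; python3 - <<'E'
from rig import *
import cv2
im=get_image("wrist");cv2.imwrite("pics/w5.png",im["color"][:,:,::-1])
im=get_image("top");cv2.imwrite("pics/t5.png",cv2.resize(im["color"][145:280,125:265,::-1],None,fx=4,fy=4))
E
```

```text
clock 13.3 pos [ 0.4746 -0.361   0.1232] psi 72.8 w 0.0749 gf 0.0 F [ 1.1 -0.3 -0.2] q6 -2.04
tool delta cm [ 6.000e-02 -1.000e-02  1.192e+01] zaxis [-0.     0.001 -1.   ]
```

View pics/w5.png

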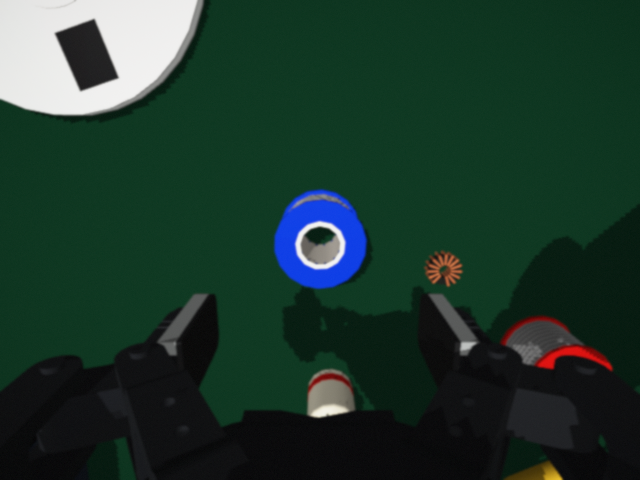

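View pics/t5.png

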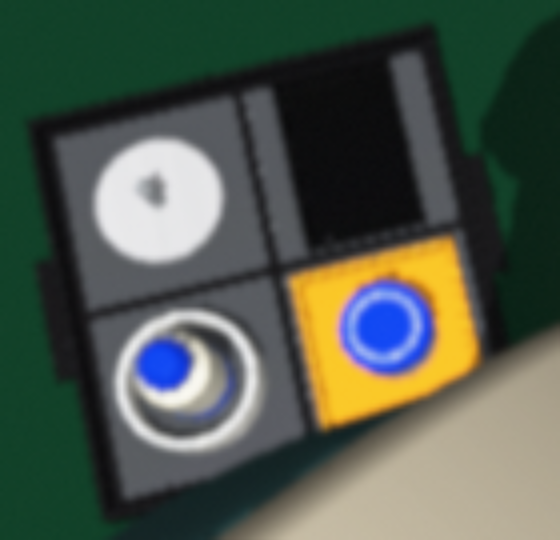

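Request:
send_rows(steps=[0.75, 0, 0, 2, 0, 0.75, 0, 0, 3, 0, 0.75, 0, 0, 2.9, 0, 0.75, 0, 0, 2, 0, 0.75, 0, 0, 2, 0, 0.75, 0, 0, 0, 0, -0.3, 0, 0, 0, 0, -0.3, 0, 0, 0, 0, -0.3, 0, 0, 0, 0, -0.3, 0, 0, 0, 0], newtons=40)

```text
clock: 14.4
position: [0.4756, -0.361, 0.0056]
ee_rot: [0.001, 0.149, 0.989, -0.0]
contact_force: [0.4, 1.0, 3.7]
width: 0.0524
gripper_force: 42.8
```

```bash
python3 go.py .5705 .2652 .12
python3 - <<'E'
from v import *
from rig import get_image
im=get_image("top")
for b in blobs(mask(im,(105,120,60),(130,255,255))):
    c=ray(im,b,.066).mean(0)
    if c[1]>.1: print("cap@.066",far(im,b,.066,.012),"tin@.03",far(im,b,.03,.0215))
E
```

```text
clock 14.4 pos [ 0.4756 -0.361   0.0056] psi 72.9 w 0.0524 gf 42.8 F [0.4 1.  3.7] q6 -2.04
tool delta cm [  9.35  62.63 -11.49] zaxis [ 0.002 -0.001 -1.   ]
cap@.066 (array([0.48049593, 0.23734318]), np.float64(0.021166036956196732), np.float64(0.02331909188534187)) tin@.03 (array([0.48290476, 0.24210668]), np.float64(0.02214071765479564), np.float64(0.024392919206749963))
cap@.066 (array([0.50384666, 0.14703129]), np.float64(0.03868415445431478), np.float64(0.041260939970204524)) tin@.03 (array([0.50546432, 0.14889221]), np.float64(0.04046553179794643), np.float64(0.04316097642380373))
```

Request:
send_rows(steps=[-0.3, 0, 0, -1, 0, -0.3, 0, 0, -3, 0, -0.3, 0, 0, -3, 0, -0.3, 0, 0, -3, 0, -0.3, 0.4, 2.3, -1, 0, -0.3, 0.5, 3.5, 0, 0, -0.3, 0.6, 4, 0, 0, -0.3, 0.6, 4, 0, 0, -0.3, 0.6, 4, 0, 0, -0.3, 0.6, 4, 0, 0, -0.3, 0.6, 4, 0, 0, -0.3, 0.6, 4, 0, 0])

```text
clock: 15.65
position: [0.5193, -0.0613, 0.1146]
ee_rot: [0.0, 0.149, 0.989, -0.0]
contact_force: [-0.3, 0.1, -2.4]
width: 0.0526
gripper_force: 42.7
```

Request:
send_rows(steps=[-0.3, 0.6, 4, 0, 0, -0.3, 0.6, 4, 0, 0, -0.3, 0.6, 4, 0, 0, -0.3, 0.6, 4, 0, 0, -0.3, 0.6, 4, 0, 0, -0.3, 0.6, 4, 0, 0, -0.3, 0.6, 4, 0, 0, -0.3, 0.6, 3, 0, 0, -0.3, 0, 1.8, 0, 0, -0.3, 0, 0, 0, 0, -0.3, 0, 0, 0, 0])

```text
clock: 16.75
position: [0.57, 0.2639, 0.114]
ee_rot: [-0.0, 0.149, 0.989, -0.001]
contact_force: [-0.0, -0.5, -2.4]
width: 0.052
gripper_force: 42.7
```

```bash
python3 go.py .5705 .2652 .015; python3 - <<'E'
from v import *
from rig import get_image
im=get_image("wrist");cv2.imwrite("pics/w6.png",im["color"][:,:,::-1])
im=get_image("scene");cv2.imwrite("pics/s6.png",cv2.resize(im["color"][200:360,370:550,::-1],None,fx=3,fy=3));np.savez("s6.npz",**im)
E
```

```text
clock 16.75 pos [0.57   0.2639 0.114 ] psi 72.9 w 0.052 gf 42.7 F [-0.  -0.5 -2.4] q6 -0.95
tool delta cm [-0.01  0.16  9.9 ] zaxis [-0.001 -0.002 -1.   ]
```

View pics/w6.png

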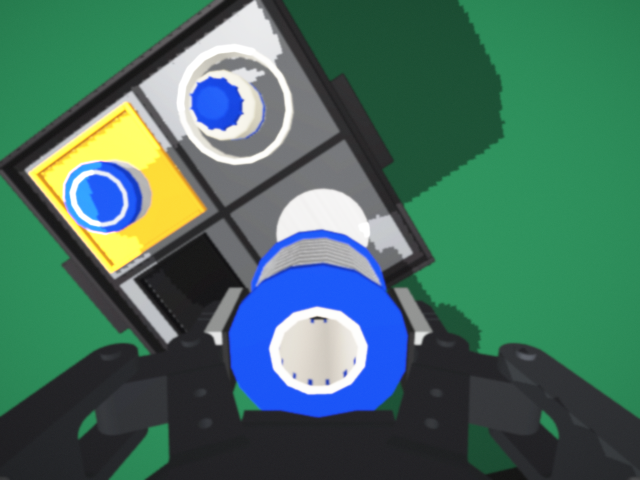

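Request:
send_rows(steps=[-0.3, 0, 0.2, 2, 0, -0.3, 0, 0, 2, 0, -0.3, 0, 0, 2, 0, -0.3, 0, 0, 1.5, 0, -0.3, 0, 0, 1.3, 0, -0.3, 0, 0, 1, 0, -0.3, 0, 0, 0, 0, -0.3, 0, 0, 0, 0])

```text
clock: 17.65
position: [0.5712, 0.2666, 0.0166]
ee_rot: [0.0, 0.149, 0.989, 0.0]
contact_force: [0.6, 0.0, -2.0]
width: 0.0523
gripper_force: 42.3
```

```bash
python3 go.py .5705 .2665 .0148
```

```text
clock 17.65 pos [0.5712 0.2666 0.0166] psi 72.9 w 0.0523 gf 42.3 F [ 0.6  0.  -2. ] q6 -0.95
tool delta cm [ 0.06 -0.03  0.18] zaxis [ 0.  0. -1.]
```

Free of side load; lower the last bit, release and lift.

Request:
send_rows(steps=[-0.3, 0, 0, 0.1, 0, -0.3, 0, 0, 0, 0, 0.7, 0, 0, 0, 0, 0.7, 0, 0, 0, 0, 0.7, 0, 0, 0, 0, 0.7, 0, 0, -2, 0, 0.7, 0, 0, -4, 0, 0.7, 0, 0, -4, 0, 0.5, 0, 0, -2, 0, 0.5, 0, 0, 0, 0])

```text
clock: 18.65
position: [0.5733, 0.2677, 0.1396]
ee_rot: [0.004, 0.149, 0.989, 0.002]
contact_force: [0.1, -0.3, -0.1]
width: 0.0638
gripper_force: 0.0
```

```bash
python3 go.py .609 -.080 .12
```

```text
clock 18.65 pos [0.5733 0.2677 0.1396] psi 72.9 w 0.0638 gf 0.0 F [ 0.1 -0.3 -0.1] q6 -0.95
tool delta cm [-13.63 -32.19   1.89] zaxis [ 0.008  0.003 -1.   ]
```

Request:
send_rows(steps=[0.3, -1.2, -2.7, 0, 0, 0.3, -1.5, -3.6, 0, 0, 0.3, -1.5, -3.6, 0, 0, 0.3, -1.5, -3.6, 0, 0, 0.3, -1.5, -3.6, 0, 0, 0.3, -1.5, -3.6, 0, 0, 0.3, -1.5, -3.6, 0, 0, 0.3, -1.5, -3.6, 0, 0, 0.3, -1.5, -3.6, 0, 0, 0.3, 0, 0, 0, 8, 0.3, 0, 0, 0, 8, 0.3, 0, 0, 0, 8])

```text
clock: 19.85
position: [0.6033, -0.0735, 0.1336]
ee_rot: [-0.001, 0.354, 0.935, -0.0]
contact_force: [-0.0, -0.1, -0.4]
width: 0.0555
gripper_force: 0.0
```

Request:
send_rows(steps=[0.3, 0, 0, 0, 8, 0.3, 0, 0, 0, 8, 0.3, 0, 0, 0, 8, 0.3, 0, 0, 0, 8, 0.3, 0, 0, 0, 8, 0.3, 0, 0, 0, 8, 0.3, 0, 0, 0, 8, 0.3, 0, 0, 0, 8, 0.3, 0, 0, 0, 2, 0.3, 0, 0, 0, 0, 0.3, 0, 0, 0, 0])

```text
clock: 20.95
position: [0.6037, -0.0729, 0.1343]
ee_rot: [-0.001, 0.804, 0.594, -0.001]
contact_force: [-0.3, 0.8, 0.2]
width: 0.0555
gripper_force: 0.0
```

```bash
python3 go.py .609 -.080 .008; python3 - <<'E'
from v import *
from rig import get_image
im=get_image("wrist");w=cv2.resize(im["color"][:,:,::-1],(440,330))
im=get_image("scene");s=cv2.resize(im["color"][220:360,380:520,::-1],(330,330));cv2.imwrite("pics/ws7.png",np.hstack([w,s]))
for n in("scene","top"):
    im=get_image(n)
    for b in blobs(mask(im,(105,120,60),(130,255,255))):
        c=far(im,b,.053,.027)
        if .4<c[0][0]<.7 and c[0][1]>.1: print(n,"reel@.053",c)
E
```

```text
clock 20.95 pos [ 0.6037 -0.0729  0.1343] psi -17.1 w 0.0555 gf 0.0 F [-0.3  0.8  0.2] q6 0.06
tool delta cm [-0.52  0.74 12.62] zaxis [-0.002  0.001 -1.   ]
scene reel@.053 (array([0.61104327, 0.24478154]), np.float64(0.048941205332870996), np.float64(0.030216243176160007))
scene reel@.053 (array([0.5671049 , 0.26742038]), np.float64(0.054375799972064764), np.float64(0.055594543455139256))
scene reel@.053 (array([0.53384779, 0.14427348]), np.float64(0.02608146154956742), np.float64(0.024247825029309944))
scene reel@.053 (array([0.52717214, 0.14531046]), np.float64(0.03933477971513147), np.float64(0.043162943157693145))
scene reel@.053 (array([0.48646639, 0.23703695]), np.float64(0.02339102943279897), np.float64(0.028793798434532114))
top reel@.053 (array([0.47587689, 0.22816466]), np.float64(0.021518866496117006), np.float64(0.023073617340070962))
top reel@.053 (array([0.57121585, 0.26838695]), np.float64(0.05674097923131871), np.float64(0.05591660244469243))
```

View pics/ws7.png

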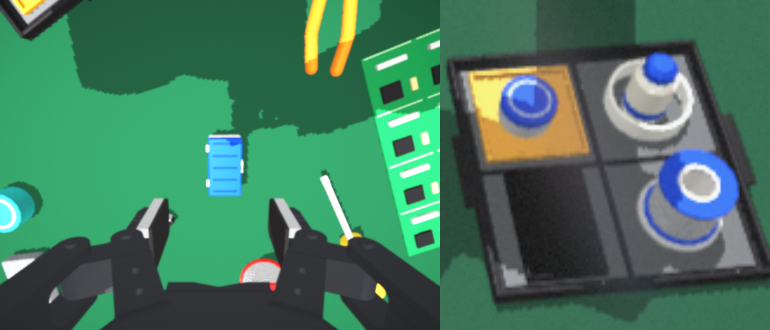

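Request:
send_rows(steps=[0.3, -0.5, 0.7, 2, 0, 0.3, 0, 0, 3, 0, 0.3, 0, 0, 3, 0, 0.3, 0, 0, 2.6, 0, 0.3, 0, 0, 2, 0, 0.3, 0, 0, 0, 0, -0.8, 0, 0, 0, 0, -0.8, 0, 0, 0, 0, -0.8, 0, 0, 0, 0, -0.8, 0, 0, 0, 0], newtons=30)

```text
clock: 22.15
position: [0.6103, -0.0801, 0.0106]
ee_rot: [0.001, 0.804, 0.594, 0.001]
contact_force: [0.6, -0.0, 2.9]
width: 0.0309
gripper_force: 30.6
```

```bash
python3 go.py .595 .1752 .11
```

```text
clock 22.15 pos [ 0.6103 -0.0801  0.0106] psi -17.1 w 0.0309 gf 30.6 F [ 0.6 -0.   2.9] q6 0.06
tool delta cm [23.95 -8.96 -9.96] zaxis [ 0.002 -0.    -1.   ]
```

Request:
send_rows(steps=[-0.8, 0, 0, -1, 0, -0.8, 0, 0, -3, 0, -0.8, 0, 0, -3, 0, -0.8, 0, 0, -3, 0, -0.8, 3, -1.1, 0, 0, -0.8, 3, -1.1, 0, 0, -0.8, 3, -1.1, 0, 0, -0.8, 3, -1.1, 0, 0, -0.8, 3, -1.1, 0, 0, -0.8, 3, -1.1, 0, 0, -0.8, 3, -1.1, 0, 0, -0.8, 2.9, -1.2, 0, 0])

```text
clock: 23.35
position: [0.5948, 0.1761, 0.1103]
ee_rot: [0.0, 0.804, 0.594, 0.001]
contact_force: [-0.3, -0.2, 0.3]
width: 0.0311
gripper_force: 30.3
```

Request:
send_rows(steps=[-0.8, 0, 0, 0, 8.2, -0.8, 0, 0, 0, 8.2, -0.8, 0, 0, 0, 8.2, -0.8, 0, 0, 0, 8.2, -0.8, 0, 0, 0, 8.2, -0.8, 0, 0, 0, 8.2, -0.8, 0, 0, 0, 8.2, -0.8, 0, 0, 0, 0, -0.8, 0, 0, 0, 0])

```text
clock: 24.25
position: [0.5948, 0.1747, 0.1099]
ee_rot: [-0.0, 0.991, 0.136, 0.0]
contact_force: [0.2, -0.1, -0.0]
width: 0.0308
gripper_force: 30.3
```

```bash
python3 go.py .595 .1755 .0178; python3 - <<'E'
from rig import *
import cv2
im=get_image("wrist");cv2.imwrite("pics/w8.png",im["color"][:,:,::-1])
E
```

```text
clock 24.25 pos [0.5948 0.1747 0.1099] psi -74.3 w 0.0308 gf 30.3 F [ 0.2 -0.1 -0. ] q6 1.47
tool delta cm [ 0.03 -0.07  9.21] zaxis [ 0.001  0.    -1.   ]
```

View pics/w8.png

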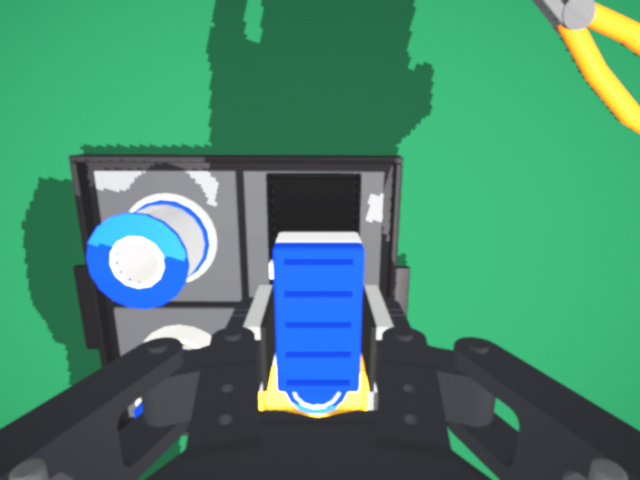

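Request:
send_rows(steps=[-0.8, 0, -0.1, 2, 0, -0.8, 0, 0, 2.5, 0, -0.8, 0, 0, 2, 0, -0.8, 0, 0, 1.6, 0, -0.8, 0, 0, 1.1, 0, -0.8, 0, 0, 0, 0, -0.8, 0, 0, 0, 0, 0, 0, 0, 0, 0, 0.1, 0, 0, 0, 0, 0.1, 0, 0, -2, 0, 0.1, 0, 0, -4, 0, 0.1, 0, 0, -4, 0])

```text
clock: 25.5
position: [0.5939, 0.1755, 0.118]
ee_rot: [-0.0, 0.991, 0.135, -0.001]
contact_force: [0.5, 0.2, -0.1]
width: 0.0467
gripper_force: 0.0
```

Request:
send_rows(steps=[0.1, 0, 0, -4, 0, 0.1, -3, 0, -2, 0, 0.1, -4, 2, 0, 0, 0.1, -4, 3, 0, 0, 0.1, -4, 3, 0, 0, 0.1, -4, 3, 0, 0, 0.1, -2, 3, 0, 0, 0.1, 0, 3, 0, 0, 0.1, 0, 3, 0, 0, 0.1, 0, 0, 0, 0, 0.1, 0, 0, 0, 0, 0.1, 0, 0, 0, 0])

```text
clock: 26.7
position: [0.445, -0.0723, 0.1773]
ee_rot: [-0.0, 0.991, 0.135, -0.0]
contact_force: [0.2, 1.3, 1.4]
width: 0.047
gripper_force: 0.0
```

```bash
python3 - <<'E'
from v import *
from rig import get_image
t=get_image("top");s=get_image("scene")
cv2.imwrite("pics/fin.png",np.hstack([cv2.resize(i[:,:,::-1],(400,400)) for i in(t["color"][140:280,125:265],s["color"][225:355,380:525])]))
for n,im in(("top",t),("scene",s)):
    for b in blobs(mask(im,(105,120,60),(130,255,255))):
        p=ray(im,b,.03)
        if .4<p[:,0].mean()<.7 and p[:,1].mean()>.1: print(n,cv2.minAreaRect((p*1000).astype(np.float32)))
    for b in blobs(mask(im,(0,170,90),(6,255,255))): print(n,"red",far(im,b,.044,.027)[0],far(im,b,.06,.012)[0])
E
```

```text
top ((486.2341613769531, 250.489990234375), (23.023366928100586, 21.714094161987305), 48.232242584228516)
top ((505.48577880859375, 148.61978149414062), (41.329978942871094, 41.610801696777344), 66.4921875)
top ((577.662109375, 276.3981018066406), (57.234703063964844, 58.92161560058594), 48.824344635009766)
top ((595.6989135742188, 175.0152587890625), (62.97090148925781, 36.870609283447266), 14.849660873413086)
top red [ 0.59420674 -0.38264065] [ 0.5977471  -0.38745245]
scene ((589.24169921875, 257.1425476074219), (50.57594299316406, 29.500831604003906), 66.44976043701172)
scene ((594.810791015625, 174.54835510253906), (60.73899841308594, 33.460052490234375), 15.526471138000488)
scene ((554.6336669921875, 274.7470703125), (55.199790954589844, 56.55866241455078), 89.76020812988281)
scene ((507.1120910644531, 149.67002868652344), (40.809814453125, 44.114253997802734), 56.67030334472656)
scene ((458.0035400390625, 247.6837921142578), (24.19826316833496, 29.68548011779785), 68.76956939697266)
scene red [ 0.60123456 -0.38467219] [ 0.60039308 -0.38565931]
```

View pics/fin.png

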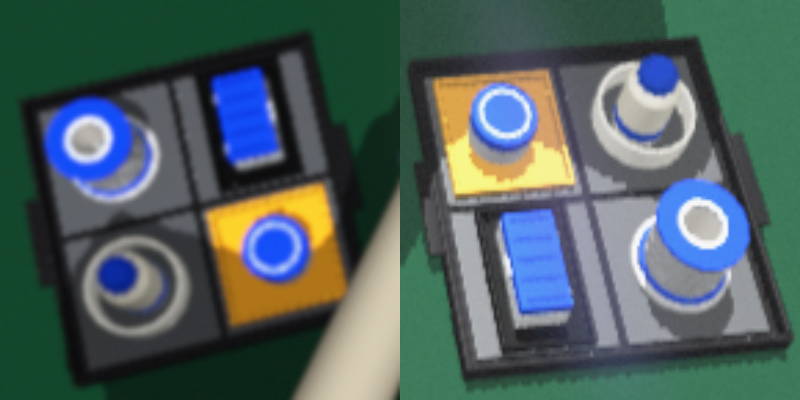

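All four supplies stand upright and near the centres of their holders. Case, tin, bottle and reel positions all match their tiles, and the red bottle has not moved. The red reel was not touched. The arm is clear, so I am handing in.

```bash
python3 -c "
from rig import sign_off;print(sign_off())"
```

```text
the job is handed in; nothing more can be done
None
```

The four blue-marked supplies are upright in their holders, with the red reel and bottle left where they stood; I handed the job in at about 27 s of the 112 s limit, and the sign-off call gave no verdict.

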